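# Level the mixing scale with a wedge and set the cup on it

### The arm

A 6-joint arm with a two-finger parallel gripper is mounted at the origin on a cart in front of the work surface, level with it; the furniture and walls round the work are solid. World frame = base frame: x ahead of the robot, y to its left, z up, the work surface at z = 0. Lengths are in mm, angles in rad, forces in N, time in s.
With the tool pointing down it reaches from about 350 to 875 mm from the base axis. Payload 4.2 kg.
Tool frame: the origin (TCP) lies midway between the tips of the shut fingers; the grasp point (between the pads) lies 19 mm behind it; z points along the fingers, y is the line along which they close (so a half turn about z gives the same grasp; the last joint's range is limited). The gripper opens to 85 mm and grips with 20 to 120 N. Pads are 22 mm wide; open, the fingers measure 114 mm over their backs; the gripper's body (76 mm by 85 mm) begins 54 mm behind the grasp point. The pads swing forward as they close: fully open they stand 13 mm farther back than shut.
Start: joints at [-1.071, 0.385, 0.008, 0, -1.194, -0.259], TCP at [149.067, -606.942, 231.312] pointing down, gripper open.
Joint ranges: [-3.14, 3.14], [-1.21, 2.06], [-1.07, 1.41], [-3.16, 2.05], [-2.99, -0.16], [-3.1, 3.1]. Speed limits (rad/s): [2.79, 2.79, 3.14, 3.14, 3.14, 3.14].

### API

Orientations are given as a unit quaternion [x, y, z, w].
In Python, from bench import read_state, get_image, job_done gives the robot as it stands.
- The arm moves only by the tool servo_tool, never from a script. Its arguments are lists of equal length, an entry for each row: "rotation": the turn, a rotation vector about the world's x, y, z scaled (see below), a list of three; "slide": the shift along the world's x, y, z scaled (see below), a list of three; "grip": the opening, from -1 (shut) to 1 (fully open). In form: {"rotation": [[rx, ry, rz], ...], "slide": [[tx, ty, tz], ...], "grip": [grip, ...]}. A call has 1 to 8 rows; each row is the pose to reach, as a shift and turn from the pose commanded when the call began, turning the shorter way round; what a row does not reach only later rows make up. The controller multiplies each number of a shift by 0.2 m and each number of a turn by 360 degrees. A row lasts 1/8 s, in which the tool goes at most 62.5 mm and 10.7 degrees, less where a joint would pass 70% of its speed; a pose out of reach is approached as far as the arm can. A call with a number of a shift or a turn outside -1 to 1 is refused whole. A call with a gripper value outside its range is refused whole. The fingers move at their own pace and stop on an object; the grip force is fixed at half the most. Time passes only in rows, so rows that repeat a pose let the fingers close. It gives the time, the measured TCP pose, the force, the opening and the grip force at its end, in the units of the state.
- read_state(): the state, without advancing time (a new reading comes with each control period).
- get_image(name): name is "side" or "top" or "wrist"; returns a dict with "image" (384x512x3 uint8, red, green, blue), "depth" (384x512 float32, mm along the optical axis (not along the pixel's ray), 0 where there is no reading), "camera_matrix" (3x3 intrinsics, pixels), "rvec" (rotation vector, rad) and "tvec" (3), from world to camera coordinates, as OpenCV has them; the wrist camera has in their place "hand_eye" (4x4, takes a point from camera to tool coordinates, whose origin is the TCP and whose axes are the flange's). Camera axes: x right, y down, z forward; pixel columns grow to the right and rows downward; lengths in mm; the calibration is good to about 2 mm. A picture is of the moment at which its call begins: read the wrist's pose just before it.
- job_done(): hands the job in; it is judged then, once.
The state is a dict: "clock": time; "joints": joint angles; "joint_vel": joint speeds; "joint_efforts": joint torques, N m; "position": TCP position; "ee_rot": TCP orientation; "contact_force": force on the tool from outside, world axes, zero at the start; "wrist_torque": the same for the moment, N m; "gripper_width": finger opening in mm; "grasp_force": force on a finger pad.
Only numpy, scipy, OpenCV 4.12 (cv2) and the standard library are available. Lean on these libraries where they do the work, as an engineer would, in place of code of your own. Each camera call takes 0.05 s, during which the arm holds its last target. There are 200 camera calls.

### The job

The paint-mixing scale has lost its two front feet and leans forward, so it would weigh wrong. Push the thicker of the two wooden wedges, thin end first, under the middle of the scale's front edge (the side opposite the display) until the scale stands level, without shoving the scale from its place. Then stand the clear mixing cup from beside the scale upright in the middle of its pan, ready for weighing.

Things in the scene. Friction and masses are not known exactly. Their poses are not given: they have to be found in the camera images.
- scale_base (a point): centre of the underside of the base of the mixing scale, a loose white and grey bench scale, 1.9 kg, base 190 (front to back) x 150 mm. A quarter of its weight bears on the front; rubber feet at the back, 170 mm behind the front edge; no front feet, so it leans 3 degrees forward on two bare studs. Axes of all scale points: x from the front to the display at the back, y left, z up, vertical when level
- scale_pan (a point): centre of the top of the scale's steel pan, a disc 200 mm across, 6 mm thick, its top 104 mm over the bench when level. It juts 40 mm out beyond the base's front edge, above where the wedge goes: an upright gripper does not fit there, one leaning back 35 to 45 degrees does. The column stands 116 mm behind this point; on it the display, 150 mm wide, up to 265 mm high
- scale_front (a point): middle of the lower front edge of the scale's base (the side away from the display); x points in under the base. The edge is 7 mm over the bench at the start, 16 mm when the scale is level, so 1 mm of height is 0.006 rad. The studs stand 21 mm behind it, 52 mm to either side of the middle
- wedge_thick_heel (a point): centre of the thick end (heel) of the thicker of two loose wooden wedges lying flat: 115 mm long, 34 wide, heel 20 high and flat on top for 35 mm, then sloping evenly over 80 mm to a 2.5 mm thin end. x towards the thin end, z up. The point is 17.5 mm from the heel's end face. The wedge is 16 mm thick 61 mm from its thin end: level when this point is still about 36 mm outside the front edge
- wedge_thick_tip (a point): middle of the lower edge of the thin end of the thicker wedge, 97.5 mm ahead of wedge_thick_heel; axes as there
- wedge_thin_heel (a point): centre of the heel of the thinner wedge: same length, width and axes, but its heel is only 11 mm high, too thin to level the scale; not needed
- cup_centre (a point): centre (half-way up, on the axis) of the clear plastic mixing cup: 61 mm high, 66 mm across the rim, 48 mm across the foot, 12 g, open at the top, standing loose and upright; z along its axis, upwards

How it is judged:
By the outcome, as a careful person would: the job done as asked, in the order asked, and still so for the second after the job is handed in, with the robot touching nothing.
It also fails if it takes over 64 s, if anything falls off the work surface, if the arm or the gripper's body presses on something with over 40 N, if the wrist force passes 120 N, or if a joint passes its speed limit or range.

## Working session

There is one attempt and no reset: what is moved stays moved. The work goes in short steps, Python scripts to look and compute and a tool call to move; the robot and the scene stay as the last step left them, time stands still between calls to the robot, and variables do not carry over. Pictures are saved under pics/ and viewed, at most 12 in all, crops included, and the job is handed in when it is done.

Besides the shell and the picture viewer there is one more tool, called after "Emit:" as name(argument=value, ...) on one line, values as JSON. servo_tool: Moves the arm, as the interface text tells. Shifts and turns lie within -1 to 1; 1 stands for 0.2 m of shift or 360 degrees of turn. Its arguments: {"type":"object","properties":{"rotation":{"type":"array","items":{"type":"array","items":{"type":"number","minimum":-1,"maximum":1}}},"slide":{"type":"array","items":{"type":"array","items":{"type":"number","minimum":-1,"maximum":1}}},"grip":{"type":"array","items":{"type":"number"}}},"required":["rotation","slide","grip"]}

```bash
mkdir -p pics
cat > h.py <<'E'
import numpy as np, cv2, pickle
from bench import read_state, get_image
from scipy.spatial.transform import Rotation as R
def grab(n):
    s=read_state(); d=get_image(n)
    if n=="wrist":
        T=np.eye(4);T[:3,:3]=R.from_quat(s["ee_rot"]).as_matrix();T[:3,3]=s["position"]
        d["c2w"]=T@np.array(d["hand_eye"])
    else:
        M=np.eye(4);M[:3,:3]=cv2.Rodrigues(np.array(d["rvec"],float))[0];M[:3,3]=np.ravel(d["tvec"]);d["c2w"]=np.linalg.inv(M)
    pickle.dump(d,open(f"{n}.pkl","wb")); return d
def load(n): return pickle.load(open(f"{n}.pkl","rb"))
def ray(d,u,v):
    K=np.array(d["camera_matrix"]); r=np.array([(u-K[0,2])/K[0,0],(v-K[1,2])/K[1,1],1.]); return d["c2w"][:3,3],d["c2w"][:3,:3]@r
def plane(d,u,v,z):
    o,r=ray(d,u,v); return o+r*(z-o[2])/r[2]
def cloud(d):
    K=np.array(d["camera_matrix"]);Z=d["depth"];v,u=np.indices(Z.shape)
    P=np.stack([(u-K[0,2])/K[0,0]*Z,(v-K[1,2])/K[1,1]*Z,Z],-1)
    return P@d["c2w"][:3,:3].T+d["c2w"][:3,3]
def save(d,f): cv2.imwrite("pics/"+f,d["image"][...,::-1])
E
python3 - <<'E'
from h import *
a=grab("top");b=grab("side");c=grab("wrist")
im=np.hstack([a["image"],b["image"]]);cv2.imwrite("pics/a.png",cv2.resize(a["image"],(768,576))[...,::-1])
save(b,"b.png");save(c,"c.png")
print(read_state())
E
```

```text
{'clock': 0.15, 'joints': array([-1.07141386e+00,  3.85349162e-01,  6.95189199e-03, -3.39767886e-04,
       -1.19401784e+00, -2.58634425e-01]), 'joint_vel': array([-0.00082993, -0.00199728,  0.00374749,  0.00071887, -0.00063615,
        0.00237572]), 'joint_efforts': array([-4.56013049e-04, -3.92677546e+01,  1.88581395e+01,  4.18861672e+00,
       -3.41376908e-03, -1.22928995e-06]), 'position': array([ 148.94515437, -606.53931782,  230.49803092]), 'ee_rot': array([-1.20021311e-01,  9.92770973e-01,  8.10378050e-04, -1.52764066e-04]), 'contact_force': array([-0.77051343,  0.39614173, -0.19036829]), 'wrist_torque': array([-0.01164462, -0.01513787,  0.01781522]), 'grasp_force': 0.0, 'gripper_width': 85.47826024075921}
```

View pics/a.png

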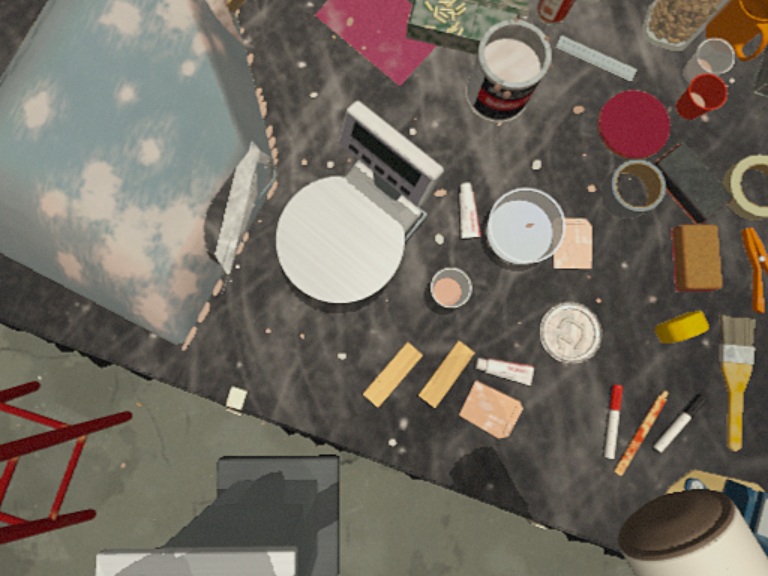

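View pics/b.png

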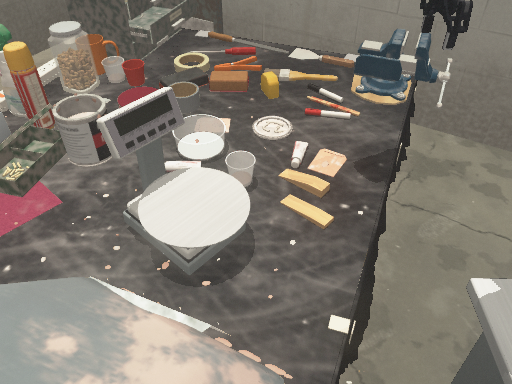

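The top view (1.5× scale) shows the scale pan at (340,240) with the display up and to the right, the cup at (451,288), and the wedges at (393,374) and (447,374). In the side view the wedges are at (307,210) and (304,181).

Run:
```python
from h import *
for n in ("top","side"):
    d=load(n);hsv=cv2.cvtColor(d["image"],cv2.COLOR_RGB2HSV);P=cloud(d)
    m=cv2.inRange(hsv,(12,70,110),(30,255,255))
    k,l,st,ce=cv2.connectedComponentsWithStats(m)
    for i in range(1,k):
        if st[i,4]<150: continue
        Q=P[l==i];Q=Q[np.isfinite(Q).all(1)]
        if n=="top" and not(220<ce[i][1]<280 and 230<ce[i][0]<330):continue
        if n=="side" and not(160<ce[i][1]<240 and 270<ce[i][0]<340):continue
        c=np.median(Q,0);w,V=np.linalg.eigh(np.cov(Q[:,:2].T));ax=V[:,1]
        t=(Q[:,:2]-c[:2])@ax
        print(n,ce[i].round(),c.round(),"ax",ax.round(3),"ext",t.min().round(),t.max().round())
        for a in np.arange(-60,60,15):
            s=(t>a)&(t<a+15)
            if s.any(): print("  ",a,np.median(Q[s,2]).round(1),np.percentile(Q[s,2],90).round(1),Q[s,:2].mean(0).round(),s.sum())
d=load("top");P=cloud(d)
# pan: heights
pm=(P[...,2]>75)&(P[...,2]<125)
u,v=np.meshgrid(np.arange(512),np.arange(384));pm&=(abs(u-227)<50)&(abs(v-160)<50)
Q=P[pm];
(c,s,a)=cv2.minAreaRect(Q[:,:2].astype(np.float32));print("pan",c,s,len(Q))
X=np.c_[Q[:,:2],np.ones(len(Q))];co=np.linalg.lstsq(X,Q[:,2],rcond=None)[0];print("plane",co, np.hypot(*co[:2])*57.3)
# display: high
dm=(P[...,2]>200)&(abs(u-262)<40)&(abs(v-102)<45);Q=P[dm];print("disp",Q.mean(0),cv2.minAreaRect(Q[:,:2].astype(np.float32)))
print("cup", plane(d,451/1.5,288/1.5,30), "wristcam",load("wrist")["c2w"][:3,3])
print("cam",d["c2w"][:3,3],d["camera_matrix"][0][0])
```

```text
top [297. 249.] [ 431. -410.   15.] ax [-0.763  0.646] ext -60.0 57.0
   -60 2.7 5.0 [ 471. -443.] 76
   -45 5.7 8.1 [ 460. -434.] 84
   -30 9.3 11.5 [ 448. -424.] 86
   -15 13.3 15.3 [ 436. -415.] 83
   0 16.5 18.7 [ 425. -405.] 88
   15 19.3 21.3 [ 413. -396.] 90
   30 19.4 21.1 [ 401. -387.] 91
   45 19.5 21.6 [ 394. -375.] 73
top [261. 249.] [ 431. -320.    8.] ax [-0.749  0.663] ext -59.0 58.0
   -60 2.5 4.2 [ 469. -355.] 79
   -45 3.8 6.3 [ 459. -345.] 85
   -30 5.4 7.5 [ 447. -336.] 85
   -15 6.9 9.4 [ 436. -326.] 88
   0 8.5 10.5 [ 425. -316.] 88
   15 10.2 12.3 [ 414. -306.] 89
   30 10.4 12.3 [ 402. -296.] 87
   45 10.2 12.1 [ 392. -287.] 73
top [327. 273.] [ 370. -487.    2.] ax [0.384 0.923] ext -47.0 212.0
   -60 -1.5 -0.2 [ 371. -538.] 2
   -45 2.2 4.9 [ 357. -521.] 125
   -30 2.1 4.1 [ 358. -507.] 169
   -15 2.3 4.5 [ 367. -495.] 154
   0 2.3 4.4 [ 373. -480.] 128
   15 2.3 4.0 [ 379. -466.] 147
   30 1.9 4.3 [ 384. -452.] 145
   45 1.8 4.8 [ 381. -441.] 29
side [327. 162.] [ 371. -483.    4.] ax [0.179 0.984] ext -55.0 838.0
   -60 3.2 4.9 [ 370. -531.] 10
   -45 3.7 
[... 624 characters left out ...]
.3 6.9 [ 459. -347.] 99
   -30 7.0 9.0 [ 447. -334.] 117
   -15 9.1 11.4 [ 433. -320.] 126
   0 11.0 12.6 [ 418. -306.] 139
   15 11.2 13.1 [ 405. -292.] 151
   30 10.6 12.8 [ 401. -279.] 87
   45 7.4 9.8 [ 399. -270.] 2
pan (641.868896484375, -237.35452270507812) (196.7752685546875, 196.78781127929688) 5742
plane [ 3.88708335e-02 -3.32568691e-02  6.41643377e+01] 2.9312526385038518
disp [ 721.30861986 -311.49192369  248.32928617] ((631.2108764648438, -327.5554504394531), (335.9285583496094, 123.985595703125), 9.137116432189941)
cup [ 571.56437812 -419.58518628   30.        ] wristcam [  79.3367057  -623.56223571  372.84335439]
cam [ 455.53354834 -293.02154967  936.36892355] 367.0810950447454
```

Run:
```python
from h import *
a=load("top")["image"][120:290,160:350];b=load("side")["image"][90:260,110:350]
cv2.imwrite("pics/d.png",np.hstack([cv2.resize(b,None,fx=3,fy=3)])[...,::-1])
```

```text
(no output)
```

View pics/d.png

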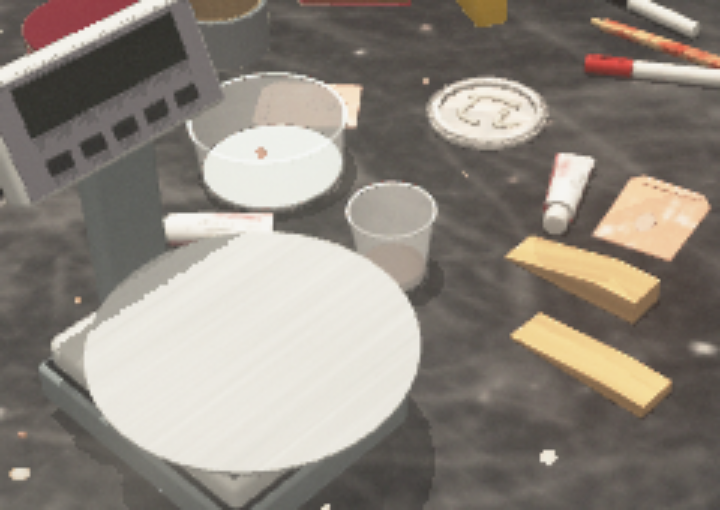

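The thick wedge has its heel at about (401,-385) and its thin end points nearly along the scale's axis, at about -40.4°. The thin wedge lies beside it. Next I'll refine the scale's yaw and compute the first move.

```bash
cat >> h.py <<'E'
def pose(yaw,lean):
    d=np.array([np.cos(yaw),np.sin(yaw),0]);z=np.sin(lean)*d-np.cos(lean)*np.array([0,0,1.]);y=np.array([-d[1],d[0],0])
    return R.from_matrix(np.stack([np.cross(y,z),y,z],1))
def to(p,yawdeg,leandeg):
    s=read_state();q=R.from_quat(s["ee_rot"]);t=pose(np.radians(yawdeg),np.radians(leandeg))
    print("slide",((np.array(p)-s["position"])/200).round(4),"rot",((t*q.inv()).as_rotvec()/2/np.pi).round(4))
E
python3 - <<'E'
from h import *
d=load("top");P=cloud(d);v,u=np.indices(P.shape[:2])
m=(P[...,2]>225)&(P[...,2]<300)&(u>215)&(u<300)&(v>60)&(v<145)&(P[...,0]>650)&(P[...,1]<-230)
Q=P[m];print(len(Q));c,s,a=cv2.minAreaRect(Q[:,:2].astype(np.float32));print("disp",c,s,a)
w,V=np.linalg.eigh(np.cov(Q[:,:2].T));print(V[:,1],np.degrees(np.arctan2(-V[0,1],V[1,1])))
Z=cloud(load("side"));m=(Z[...,2]>80)&(Z[...,2]<112)&(np.hypot(Z[...,0]-642,Z[...,1]+237)<115);Q=Z[m]
co=np.linalg.lstsq(np.c_[Q[:,:2],np.ones(len(Q))],Q[:,2],rcond=None)[0];print("sideplane",co,np.degrees(np.arctan2(co[1],co[0])),cv2.minEnclosingCircle(Q[:,:2].astype(np.float32)))
to((399,-383,120),-40.4,42)
E
```

```text
1635
disp (732.5457153320312, -314.9912109375) (148.96762084960938, 38.17513656616211) 50.12085723876953
[0.64471186 0.76442568] -40.144074927667766
sideplane [ 3.94694313e-02 -3.41460428e-02  6.50257454e+01] -40.86394433107206 ((649.2946166992188, -239.4491424560547), 107.21388244628906)
slide [ 1.2503  1.1177 -0.5525] rot [-0.0281 -0.1177 -0.1436]
```

Emit:
servo_tool(rotation=[[-0.028,-0.118,-0.144],[-0.028,-0.118,-0.144],[-0.028,-0.118,-0.144],[-0.028,-0.118,-0.144],[-0.028,-0.118,-0.144],[-0.028,-0.118,-0.144],[-0.028,-0.118,-0.144],[-0.028,-0.118,-0.144]], slide=[[0.2,0.18,0],[0.4,0.36,0],[0.6,0.54,0],[0.8,0.72,0],[0.95,0.9,0],[0.95,0.9,-0.1],[0.95,0.9,-0.2],[0.95,0.9,-0.2]], grip=[0.41,0.41,0.41,0.41,0.41,0.41,0.41,0.41])

```text
clock: 1.15
position: [321.8, -445.8, 195.3]
ee_rot: [0.315, 0.88, -0.097, 0.342]
contact_force: [0.4, -0.9, 0.3]
gripper_width: 60.3
grasp_force: 0.0
```

Run:
```python
from h import *
to((399,-383,60),-40.4,42); s=read_state();print(s["joints"].round(2),s["gripper_width"],s["position"])
```

```text
slide [ 0.3858  0.3141 -0.6764] rot [-0.0064  0.0036 -0.0054]
[-0.69  0.07 -0.62 -0.3  -0.16 -1.29] 60.29560134411591 [ 321.83255368 -445.82441125  195.27886355]
```

Run:
```python
from h import *
to((402,-385.5,60),-40.4,0)
```

```text
slide [ 0.4008  0.3016 -0.6764] rot [ 0.0679  0.0935 -0.0025]
```

Emit:
servo_tool(rotation=[[0.068,0.0935,-0.0025],[0.068,0.0935,-0.0025],[0.068,0.0935,-0.0025],[0.068,0.0935,-0.0025],[0.068,0.0935,-0.0025],[0.068,0.0935,-0.0025]], slide=[[0.1,0.08,0],[0.2,0.15,-0.1],[0.3,0.22,-0.3],[0.4,0.3,-0.45],[0.4,0.3,-0.6],[0.4,0.3,-0.6]], grip=[0.41,0.41,0.41,0.41,0.41,0.41])

```text
clock: 1.9
position: [401.8, -386.1, 74.1]
ee_rot: [0.344, 0.939, 0.0, -0.003]
contact_force: [0.2, 0.4, 0.1]
gripper_width: 60.0
grasp_force: 0.0
```

Run:
```python
from h import *
d=grab("wrist");save(d,"e.png")
hsv=cv2.cvtColor(d["image"],cv2.COLOR_RGB2HSV);P=cloud(d);m=cv2.inRange(hsv,(12,70,110),(30,255,255))
k,l,st,ce=cv2.connectedComponentsWithStats(m)
for i in range(1,k):
    if st[i,4]<800: continue
    Q=P[l==i];print(ce[i].round(),st[i],Q.mean(0).round(),cv2.minAreaRect(Q[:,:2].astype(np.float32)))
print(read_state()["joints"].round(2));to((402,-385.5,6.5),-40.4,0)
```

```text
[353. 171.] [ 321   98   68  155 7441] [ 425. -316.    9.] ((419.79827880859375, -337.4464111328125), (86.48246002197266, 118.63520050048828), 54.64588165283203)
[257. 248.] [ 230  182   67  139 6347] [ 425. -404.   15.] ((417.63250732421875, -391.5857238769531), (50.13895797729492, 174.21466064453125), 52.2967529296875)
[-0.48  0.43 -0.35  0.   -0.78 -1.8 ]
slide [-0.0007  0.0063 -0.3477] rot [-0.0001 -0.0002 -0.0004]
```

View pics/e.png

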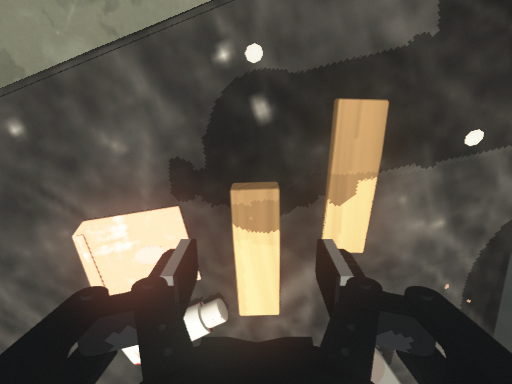

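The wrist view shows the thick wedge at (257,248) centred between the fingers. The thin wedge at (353,171) is clear of the right finger. Descending to grip.

Emit:
servo_tool(rotation=[[0,0,0],[0,0,0],[0,0,0],[0,0,0],[0,0,0],[0,0,0],[0,0,0],[0,0,0]], slide=[[0,0,-0.2],[0,0,-0.3],[0,0,-0.34],[0,0,-0.34],[0,0,-0.34],[0,0,-0.34],[0,0,-0.34],[0,0,-0.34]], grip=[0.41,0.41,0.41,0.41,-0.6,-0.6,-0.6,-0.6])

```text
clock: 2.95
position: [403.8, -387.6, 10.8]
ee_rot: [0.344, 0.939, -0.001, 0.002]
contact_force: [-1.4, 0.7, 4.5]
gripper_width: 32.1
grasp_force: 60.1
```

Run:
```python
from h import *
yaw=np.radians(-40.3);d=np.array([np.cos(yaw),np.sin(yaw)])
F=np.array([641.9,-237.4])-55.3*d;print("front",F)
p=F-(97.5+20)*d;print(p)
to((402,-385.5,100),-40.3,0);to((*p,60),-40.3,0)
```

```text
front [ 599.72444137 -201.63252519]
[ 510.11091263 -125.6347261 ]
slide [-0.0088  0.0106  0.4461] rot [ 0.0004  0.0005 -0.0002]
slide [0.5317 1.3099 0.2461] rot [ 0.0004  0.0005 -0.0002]
```

Emit:
servo_tool(rotation=[[0,0,0],[0,0,0],[0,0,0],[0,0,0],[0,0,0],[0,0,0],[0,0,0],[0,0,0]], slide=[[0,0,0.15],[0,0,0.35],[0.03,0.1,0.35],[0.1,0.3,0.35],[0.2,0.5,0.35],[0.3,0.7,0.35],[0.4,0.9,0.35],[0.4,0.9,0.35]], grip=[-0.6,-0.6,-0.6,-0.6,-0.6,-0.6,-0.6,-0.6])

```text
clock: 3.95
position: [484.4, -204.9, 79.6]
ee_rot: [0.342, 0.94, 0.0, 0.001]
contact_force: [-0.2, 0.2, -1.1]
gripper_width: 32.0
grasp_force: 59.7
```

Run:
```python
from h import *
to((510,-125.6,14),-40.3,0);print(read_state()["joints"].round(2))
d=grab("wrist");save(d,"f.png")
```

```text
slide [ 0.1282  0.3963 -0.328 ] rot [ 0.0001  0.0004 -0.0008]
[-0.09  0.38 -0.43  0.   -0.75 -2.18]
```

View pics/f.png

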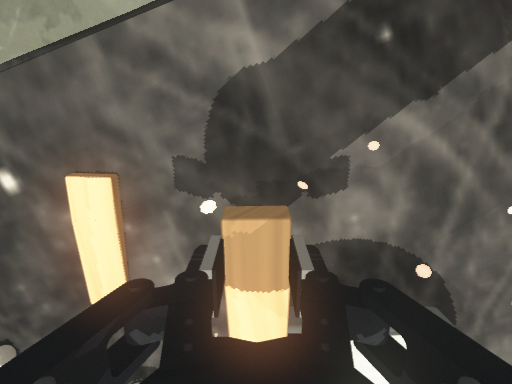

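The wedge is held straight between the pads at (255,270). Setting it down in front of the scale and letting go.

Emit:
servo_tool(rotation=[[0,0,0],[0,0,0],[0,0,0],[0,0,0],[0,0,0],[0,0,0],[0,0,0],[0,0,0]], slide=[[0.07,0.2,0],[0.128,0.396,0],[0.128,0.396,-0.1],[0.128,0.396,-0.2],[0.128,0.396,-0.3],[0.128,0.396,-0.34],[0.128,0.396,-0.34],[0.128,0.396,-0.34]], grip=[-0.6,-0.6,-0.6,-0.6,-0.6,-0.6,-0.6,-0.6])

```text
clock: 5.0
position: [508.6, -128.3, 11.4]
ee_rot: [0.344, 0.939, 0.0, 0.001]
contact_force: [-0.2, 0.2, -0.2]
gripper_width: 32.0
grasp_force: 59.8
```

Emit:
servo_tool(rotation=[[0,0,0],[0,0,0],[0,0,0],[0,0,0],[0,0,0],[0,0,0],[0,0,0],[0,0,0]], slide=[[0,0,0],[0,0,0],[0,0,0],[0,0,0.1],[0,0,0.3],[-0.2,0.17,0.5],[-0.4,0.34,0.7],[-0.4,0.34,0.7]], grip=[0.3,0.3,0.3,0.3,0.3,0.3,0.3,0.3])

```text
clock: 6.0
position: [427.8, -58.6, 153.8]
ee_rot: [0.343, 0.939, 0.002, 0.003]
contact_force: [0.5, -1.1, -0.3]
gripper_width: 55.3
grasp_force: 0.0
```

Run:
```python
from h import *
print(read_state()["position"],read_state()["joints"].round(2))
w=grab("wrist");t=grab("top")
cv2.imwrite("pics/g.png",np.hstack([w["image"][:,:400],cv2.resize(t["image"][120:248,170:303],(399,384))])[...,::-1])
hsv=cv2.cvtColor(t["image"],cv2.COLOR_RGB2HSV);P=cloud(t);m=cv2.inRange(hsv,(12,70,110),(30,255,255))
k,l,st,ce=cv2.connectedComponentsWithStats(m)
for i in range(1,k):
    if st[i,4]<200 or not 180<ce[i][0]<330 or not 120<ce[i][1]<280: continue
    Q=P[l==i];print(ce[i].round(),st[i],Q.mean(0).round(),cv2.minAreaRect(Q[:,:2].astype(np.float32)))
```

```text
[427.81003799 -58.63081401 153.76884753] [ 0.24  0.13 -0.56  0.   -0.87 -2.51]
[298. 194.] [289 185  19  19 245] [ 570. -416.   10.] ((570.4968872070312, -415.63323974609375), (44.968875885009766, 42.71221923828125), 43.85364532470703)
[191. 210.] [174 193  37  37 560] [ 529. -146.   18.] ((483.09686279296875, -194.31906127929688), (178.0281219482422, 101.55599975585938), 44.6947135925293)
[261. 249.] [242 228  40  44 675] [ 431. -321.   10.] ((437.2964172363281, -314.2000732421875), (55.89713668823242, 116.28369140625), 49.19470977783203)
[328. 273.] [306 254  43  39 873] [ 370. -485.    5.] ((411.9662170410156, -414.62567138671875), (254.0744171142578, 71.62001037597656), 59.85521697998047)
```

View pics/g.png

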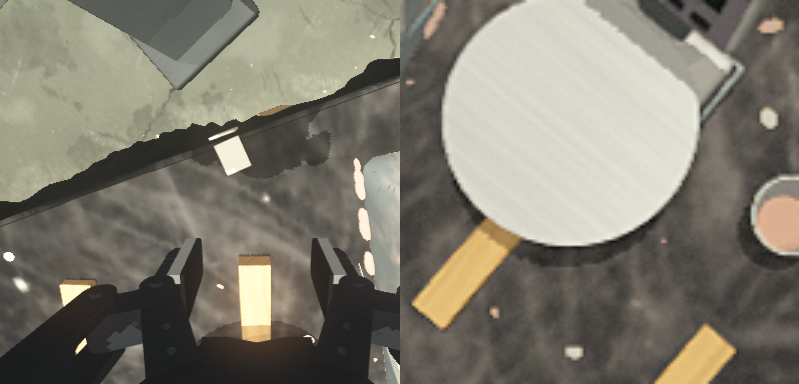

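The left half shows the wedge at (255,290) lying free. The right half shows it in front of the pan, pointing in under it. Now I'll lean the gripper and regrasp.

Run:
```python
from h import *
yaw=np.radians(-40.3);d=np.array([np.cos(yaw),np.sin(yaw)]);p=np.array([508.6,-128.3])-2*d
q=np.r_[p-75*np.sin(.7)*d,12+75*np.cos(.7)];print(q);to(q,-40.3,40)
```

```text
[470.22533128 -95.75591425  69.36316405]
slide [ 0.2083 -0.182  -0.4128] rot [-0.0718 -0.0843 -0.0005]
```

Emit:
servo_tool(rotation=[[-0.072,-0.084,-0.0005],[-0.072,-0.084,-0.0005],[-0.072,-0.084,-0.0005],[-0.072,-0.084,-0.0005],[-0.072,-0.084,-0.0005],[-0.072,-0.084,-0.0005],[-0.072,-0.084,-0.0005],[-0.072,-0.084,-0.0005]], slide=[[0,0,0],[0.03,-0.03,0],[0.06,-0.05,0],[0.1,-0.08,-0.1],[0.15,-0.12,-0.2],[0.2,-0.18,-0.3],[0.208,-0.182,-0.4],[0.208,-0.182,-0.4]], grip=[0.3,0.3,0.3,0.3,0.3,0.3,0.3,0.3])

```text
clock: 7.1
position: [388.5, -197.2, 243.4]
ee_rot: [0.309, 0.902, -0.096, 0.284]
contact_force: [0.2, 0.3, 1.4]
gripper_width: 55.3
grasp_force: 0.0
```

Run:
```python
from h import *
print(read_state()["joints"].round(2));to((470.2,-95.7,69.4),-40.3,40); to((507,-127,11),-40.3,40)
```

```text
[-0.05 -0.22 -1.07  1.04 -0.39 -3.1 ]
slide [ 0.4087  0.5075 -0.8698] rot [-0.0093 -0.0106 -0.007 ]
slide [ 0.5927  0.351  -1.1618] rot [-0.0093 -0.0106 -0.007 ]
```

The arm took an awkward wrist branch. I'll fit a quick kinematic model from the logged poses so I can pick a feasible one.

```bash
cat > fk.py <<'E'
from h import *
from scipy.optimize import least_squares
s=read_state()
D=[([-1.071,.385,.008,0,-1.194,-.259],[149.067,-606.942,231.312],[-.12,.9928,.0008,-.0002]),
([-0.69,0.07,-0.62,-0.3,-0.16,-1.29],[321.8,-445.8,195.3],[.315,.88,-.097,.342]),
([-0.48,0.43,-0.35,0.,-0.78,-1.8],[401.8,-386.1,74.1],[.344,.939,0,-.003]),
([-0.09,0.38,-0.43,0.,-0.75,-2.18],[484.4,-204.9,79.6],[.342,.94,0,.001]),
([0.24,0.13,-0.56,0.,-0.87,-2.51],[427.8,-58.6,153.8],[.343,.939,.002,.003]),
([-0.05,-0.22,-1.07,1.04,-0.39,-3.1],[388.5,-197.2,243.4],[.309,.902,-.096,.284])]
if s["clock"]<7.5: D[5]=(list(s["joints"]),s["position"],s["ee_rot"])
E_=lambda ax,a:R.from_euler(ax,a)
def fk(x,j,s4,s6):
    r0,d0,h,L1,a2,e,L2,d2,T,c=x
    A=E_('z',j[0]);p=A.apply([r0,d0,h]);A=A*E_('y',j[1]);p=p+A.apply([0,0,L1]);A=A*E_('y',-j[2]);p=p+A.apply([a2,0,e])
    A=A*E_('x',s4*j[3]);p=p+A.apply([L2,0,0]);A=A*E_('y',-j[4]);p=p+A.apply([T,d2,0]);A=A*E_('x',s6*j[5])*E_('y',np.pi/2)*E_('z',c)
    return p,A
def fit():
    best=None
    for s4 in(1,-1):
        for s6 in(1,-1):
            for c in(0,1.57,3.14,-1.57):
                x0=np.array([0,-80,300,350,100,0,200,-80,200,c])
                f=lambda x:np.concatenate([np.r_[(fk(x,j,s4,s6)[0]-p)/4,(fk(x,j,s4,s6)[1].inv()*R.from_quat(q)).as_rotvec()*100] for j,p,q in D]+[(x-x0)[:9]/400])
                r=least_squares(f,x0)
                if best is None or r.cost<best[0]: best=(r.cost,r.x,s4,s6,r.fun)
    return best
LO=np.array([-3.14,-1.21,-1.07,-3.16,-2.99,-3.1]);HI=np.array([3.14,2.06,1.41,2.05,-.16,3.1])
def ik(b,p,A,j0):
    f=lambda j:np.r_[(fk(b[1],j,*b[2:4])[0]-p)/5,(fk(b[1],j,*b[2:4])[1].inv()*A).as_rotvec()*50]
    return least_squares(f,np.clip(j0,LO+.01,HI-.01),bounds=(LO,HI))
E
cat > plan.py <<'E'
from fk import *
b=fit();print(b[0],b[1].round(2),b[2:4]);print(b[4][:36].reshape(6,6).round(1))
pickle.dump(b[:4],open("fk.pkl","wb"))
rng=np.random.default_rng(0)
yaw=np.radians(-40.3);d=np.array([np.cos(yaw),np.sin(yaw),0])
H=np.array([507,-127,11.])
for L in(35,40,45):
  for flip in(0,1):
    A=pose(yaw,np.radians(L))*E_('z',np.pi*flip)
    sols=[]
    for k in range(25):
        r=ik(b,H,A,LO+(HI-LO)*rng.random(6))
        if r.cost<.05 and not any(np.abs(r.x-q).max()<.1 for q in sols):
            sols.append(r.x);r2=ik(b,H+82*d,A,r.x)
            print(L,flip,r.x.round(2),"->",r2.x.round(2),round(r2.cost,2))
E
python3 plan.py
```

```text
3.232568446025546 [  -8.72    3.19  170.64  564.29  166.23   -2.08  266.23 -162.64  300.96
    4.71] (-1, -1)
[[ 0.2  0.   0.1 -0.1  0.   0.1]
 [ 0.2  0.1 -0.   0.1  0.2  0.1]
 [-0.1 -0.7  0.7  0.4  1.6 -0.6]
 [-0.1  0.3 -0.1  0.5  0.7 -0. ]
 [-0.4 -0.3 -0.4  0.3  0.2  0.2]
 [ 0.1  0.2 -0.2 -0.  -0.   0.1]]
```

```bash
cat > scan.py <<'E'
from fk import *
b=pickle.load(open("fk.pkl","rb"));rng=np.random.default_rng(1)
d=np.array([np.cos(np.radians(-40.3)),np.sin(np.radians(-40.3)),0])
F=np.array([599.7,-201.6,11])
for out in(36,50,75,115):
  for dy in(0,20,-20):
   for L in(20,35,43):
    for flip in(0,1):
     A=pose(np.radians(-40.3+dy),np.radians(L))*E_('z',np.pi*flip);best=None
     for k in range(8):
        r=ik(b,F-out*d,A,LO+(HI-LO)*rng.random(6))
        if best is None or r.cost<best.cost: best=r
        if best.cost<.05:break
     print(out,dy,L,flip,round(best.cost,2),best.x.round(2))
E
timeout 500 python3 scan.py
```

```text
36 0 20 0 0.77 [-0.33  0.47 -0.83  1.94 -0.16  2.42]
36 0 20 1 0.77 [-0.33  0.47 -0.83  1.94 -0.16 -0.73]
36 0 35 0 5.1 [-0.59  0.5  -0.74 -3.16 -0.28  1.49]
36 0 35 1 5.1 [-0.59  0.5  -0.74 -3.16 -0.28 -1.65]
36 0 43 0 6.69 [-0.59  0.54 -0.83 -3.16 -0.54  1.5 ]
36 0 43 1 6.69 [-0.59  0.54 -0.83 -3.16 -0.54 -1.64]
36 20 20 0 5.78 [-0.03  0.49 -0.65  0.41 -0.16 -2.3 ]
36 20 20 1 5.78 [-0.03  0.49 -0.65  0.41 -0.16  0.85]
36 20 35 0 5.64 [-0.58  0.5  -0.56 -2.56 -0.16  1.17]
36 20 35 1 5.64 [-0.58  0.5  -0.56 -2.56 -0.16 -1.97]
36 20 43 0 0.0 [-0.63  0.51 -0.62 -2.55 -0.35  1.22]
36 20 43 1 0.0 [-0.63  0.51 -0.62 -2.55 -0.35 -1.92]
36 -20 20 0 0.0 [-0.11  0.49 -0.8   1.34 -0.29  2.46]
36 -20 20 1 0.0 [-0.11  0.49 -0.8   1.34 -0.29 -0.68]
36 -20 35 0 0.26 [-0.21  0.52 -0.88  2.05 -0.51  1.86]
36 -20 35 1 0.26 [-0.21  0.52 -0.88  2.05 -0.51 -1.28]
36 -20 43 0 3.44 [-0.15  0.56 -0.9   2.05 -0.68  1.77]
36 -20 43 1 3.44 [-0.15  0.56 -0.9   2.05 -0.68 -1.37]
50 0 20 0 9.97 [-0.04  0.47 -0.76  0.9  -0.21 -3.1 ]
50 0 20 1 0.72 [-0.34  0.46 -0.86  2.02 -0.16 -0.8 ]
50 0 35 0 5.32 [-0.58  0.49 
[... 2091 characters left out ...]
-0.07  0.45 -1.02  2.05 -0.62 -1.17]
115 20 20 0 17.85 [ 0.07  0.41 -0.77  0.38 -0.16 -2.35]
115 20 20 1 17.85 [ 0.07  0.41 -0.77  0.38 -0.16  0.79]
115 20 35 0 0.29 [-0.55  0.42 -0.66 -2.44 -0.16  1.03]
115 20 35 1 0.29 [-0.55  0.42 -0.66 -2.44 -0.16 -2.11]
115 20 43 0 0.0 [-0.66  0.49 -0.86 -2.73 -0.55  1.44]
115 20 43 1 0.0 [-0.66  0.49 -0.86 -2.73 -0.55 -1.7 ]
115 -20 20 0 0.0 [-0.1   0.42 -0.96  1.61 -0.28  2.18]
115 -20 20 1 0.0 [-0.1   0.42 -0.96  1.61 -0.28 -0.96]
115 -20 35 0 0.54 [-0.12  0.46 -1.01  2.05 -0.56  1.75]
115 -20 35 1 0.54 [-0.12  0.46 -1.01  2.05 -0.56 -1.39]
115 -20 43 0 2.45 [-0.05  0.51 -1.04  2.05 -0.73  1.65]
115 -20 43 1 2.45 [-0.05  0.51 -1.04  2.05 -0.73 -1.49]
```

```bash
cat > path.py <<'E'
from fk import *
b=pickle.load(open("fk.pkl","rb"))
def tilt(psi,L,yaw):  # tilt upright pose(yaw) by L toward heading psi (deg)
    a=np.radians(psi);return R.from_rotvec(np.radians(L)*np.array([np.sin(a),-np.cos(a),0]))*pose(np.radians(yaw),0)
def run(seq,j,pr=True):
    worst=0;J=[]
    for p,A in seq:
        r=ik(b,np.array(p,float),A,j);st=np.abs(r.x-j).max();worst=max(worst,r.cost);J.append((r.x,r.cost,st));j=r.x
    return worst,J
if __name__=="__main__":
    d=np.array([np.cos(np.radians(-40.3)),np.sin(np.radians(-40.3)),0]);F=np.array([599.7,-201.6,0])
    ju=np.array([0.24,0.13,-0.56,0.,-0.87,-2.51])
    for out in(100,140):
     for z in(70,130):
      P=F-out*d+[0,0,z]
      for psi0 in(40,70,100):
       for L in(43,):
        for dy in(4,6,8):
         yaw=-40.3+dy
         seq=[(P,tilt(yaw+psi0,l,yaw)) for l in(0,11,22,33,L)]+[(P,tilt(yaw+s,L,yaw)) for s in np.linspace(psi0,0,8)[1:]]
         seq+=[(F-117*d+[0,0,11],tilt(yaw,L,yaw)),(F-36*d+[0,0,11],tilt(yaw,L,yaw))]
         w,J=run(seq,ju);print(out,z,psi0,L,dy,"cost",[round(c[1],1) for c in J][-9:],"maxstep",round(max(c[2] for c in J[1:]),2),J[-1][0].round(2))
E
timeout 550 python3 path.py
```

```text
100 70 40 43 4 cost [np.float64(0.0), np.float64(0.8), np.float64(1.2), np.float64(0.1), np.float64(0.0), np.float64(0.0), np.float64(1.8), np.float64(1.9), np.float64(1.0)] maxstep 0.93 [-0.58  0.54 -0.82 -3.16 -0.55  1.55]
100 70 40 43 6 cost [np.float64(0.0), np.float64(0.4), np.float64(1.3), np.float64(0.5), np.float64(0.0), np.float64(0.0), np.float64(0.3), np.float64(0.3), np.float64(0.0)] maxstep 0.93 [-0.58  0.54 -0.82 -3.16 -0.54  1.57]
100 70 40 43 8 cost [np.float64(0.0), np.float64(0.0), np.float64(1.1), np.float64(0.9), np.float64(0.0), np.float64(0.0), np.float64(0.0), np.float64(0.0), np.float64(0.0)] maxstep 0.85 [-0.59  0.54 -0.81 -3.1  -0.53  1.56]
100 70 70 43 4 cost [np.float64(0.0), np.float64(0.0), np.float64(0.0), np.float64(0.5), np.float64(0.7), np.float64(0.0), np.float64(1.8), np.float64(1.9), np.float64(1.0)] maxstep 0.85 [-0.58  0.54 -0.82 -3.16 -0.55  1.55]
100 70 70 43 6 cost [np.float64(0.0), np.float64(0.0), np.float64(0.0), np.float64(0.1), np.float64(1.1), np.float64(0.0), np.float64(0.3), np.float64(0.3), np.float64(0.0)] maxstep 0.84 [-0.58  0.54 
[... 6352 characters left out ...]
.1  -0.53  1.56]
140 130 100 43 4 cost [np.float64(0.0), np.float64(0.0), np.float64(0.0), np.float64(0.0), np.float64(14.4), np.float64(5.2), np.float64(2.8), np.float64(1.9), np.float64(1.0)] maxstep 1.47 [-0.58  0.54 -0.82 -3.16 -0.55  1.55]
140 130 100 43 6 cost [np.float64(0.0), np.float64(0.0), np.float64(0.0), np.float64(0.0), np.float64(11.3), np.float64(7.9), np.float64(0.8), np.float64(0.3), np.float64(0.0)] maxstep 1.56 [-0.58  0.54 -0.82 -3.16 -0.54  1.57]
140 130 100 43 8 cost [np.float64(0.0), np.float64(0.0), np.float64(0.0), np.float64(0.0), np.float64(8.0), np.float64(10.8), np.float64(0.0), np.float64(0.0), np.float64(0.0)] maxstep 1.57 [-0.59  0.54 -0.81 -3.1  -0.53  1.56]
```

Run:
```python
from h import *
to((493,-111,110),-34.3,0)
```

```text
slide [ 0.5227  0.431  -0.6668] rot [0.0567 0.0787 0.0095]
```

Emit:
servo_tool(rotation=[[0.02,0.027,0.003],[0.04,0.054,0.006],[0.057,0.079,0.0095],[0.057,0.079,0.0095],[0.057,0.079,0.0095],[0.057,0.079,0.0095],[0.057,0.079,0.0095],[0.057,0.079,0.0095]], slide=[[0,0,0],[0,0.05,0],[0.1,0.1,-0.1],[0.2,0.2,-0.2],[0.3,0.3,-0.3],[0.4,0.4,-0.45],[0.52,0.43,-0.6],[0.52,0.43,-0.66]], grip=[0.3,0.3,0.3,0.3,0.3,0.3,0.3,0.3])

```text
clock: 8.1
position: [492.9, -109.9, 109.0]
ee_rot: [0.294, 0.956, 0.0, -0.002]
contact_force: [-0.1, -0.1, 0.5]
gripper_width: 55.4
grasp_force: 0.0
```

```bash
cat > seq.py <<'E'
from path import *
def rows(seq):
    s=read_state();q=R.from_quat(s["ee_rot"]);print(s["position"].round(1),s["joints"].round(2))
    w,J=run(seq,s["joints"])
    for (p,A),(x,c,st) in zip(seq,J): print("slide",((np.array(p)-s["position"])/200).round(3),"rot",((A*q.inv()).as_rotvec()/2/np.pi).round(4)," ",x.round(2),round(c,2),round(st,2))
E
python3 - <<'E'
from seq import *
P=(493,-111,75);y=-34.3
rows([(P,tilt(y+100,l,y)) for l in(9,18,26,35,42)]+[(P,tilt(y+s,42,y)) for s in (88,76,64,52,40,28,20,10,0)])
E
```

```text
[ 492.9 -109.9  109. ] [ 0.1   0.32 -0.44 -0.   -0.82 -2.27]
slide [ 0.001 -0.006 -0.17 ] rot [ 0.0225 -0.011  -0.0003]   [ 0.    0.36 -0.41 -0.21 -0.75 -2.02] 0.0 0.24
slide [ 0.001 -0.006 -0.17 ] rot [ 0.0453 -0.0213 -0.0004]   [-0.11  0.37 -0.35 -0.42 -0.8  -1.77] 0.0 0.25
slide [ 0.001 -0.006 -0.17 ] rot [ 0.0655 -0.0304 -0.0004]   [-0.22  0.39 -0.3  -0.59 -0.87 -1.57] 0.0 0.21
slide [ 0.001 -0.006 -0.17 ] rot [ 0.0883 -0.0406 -0.0005]   [-0.34  0.43 -0.26 -0.76 -0.98 -1.37] 0.0 0.2
slide [ 0.001 -0.006 -0.17 ] rot [ 0.1061 -0.0486 -0.0005]   [-0.42  0.47 -0.23 -0.87 -1.07 -1.23] 0.0 0.13
slide [ 0.001 -0.006 -0.17 ] rot [ 0.0938 -0.0697 -0.0005]   [-0.43  0.42 -0.31 -0.95 -0.94 -1.11] 0.0 0.13
slide [ 0.001 -0.006 -0.17 ] rot [ 0.0774 -0.0877 -0.0005]   [-0.43  0.37 -0.38 -1.04 -0.79 -0.99] 0.0 0.14
slide [ 0.001 -0.006 -0.17 ] rot [ 0.0576 -0.102  -0.0005]   [-0.41  0.32 -0.45 -1.13 -0.63 -0.87] 0.0 0.16
slide [ 0.001 -0.006 -0.17 ] rot [ 0.0353 -0.1118 -0.0004]   [-0.36  0.28 -0.51 -1.21 -0.46 -0.77] 0.0 0.17
slide [ 0.001 -0.006 -0.17 ] rot [ 0.0114 -0.1168 -0.0004]   [-0.28  0.24 -0.55 -1.28 -0.26 -0.71] 0.0 0.2
slide [ 0.001 -0.006 -0.17 ] rot [-0.013  -0.1167 -0.0003]   [-0.33  0.24 -0.58 -1.59 -0.16 -0.31] 1.45 0.4
slide [ 0.001 -0.006 -0.17 ] rot [-0.029  -0.1138 -0.0003]   [-0.47  0.25 -0.65 -2.07 -0.16  0.31] 1.36 0.63
slide [ 0.001 -0.006 -0.17 ] rot [-0.0482 -0.1071 -0.0002]   [-0.6   0.26 -0.84 -2.71 -0.28  1.1 ] 0.0 0.79
slide [ 0.001 -0.006 -0.17 ] rot [-0.066  -0.0971 -0.0002]   [-0.55  0.28 -0.99 -3.16 -0.44  1.55] 0.65 0.45
```

Emit:
servo_tool(rotation=[[0.0225,-0.011,0],[0.0453,-0.0213,0],[0.0655,-0.0304,0],[0.0883,-0.0406,0],[0.1061,-0.0486,0],[0.0938,-0.0697,0],[0.0774,-0.0877,0],[0.0576,-0.102,0]], slide=[[0,0,-0.1],[0,0,-0.17],[0,0,-0.17],[0,0,-0.17],[0,0,-0.17],[0,0,-0.17],[0,0,-0.17],[0,0,-0.17]], grip=[0.3,0.3,0.3,0.3,0.3,0.3,0.3,0.3])

```text
clock: 9.1
position: [491.7, -111.4, 77.8]
ee_rot: [0.275, 0.891, 0.261, 0.249]
contact_force: [0.7, 0.8, -0.2]
gripper_width: 55.6
grasp_force: 0.0
```

Run:
```python
from seq import *
P=(493,-111,75);y=-34.3
for L in(42,48):
  rows([(P,tilt(y+s,min(L,42+i*2),y)) for i,s in enumerate((52,44,36,28,20,13,6,0))])
```

```text
[ 491.7 -111.4   77.8] [-0.41  0.31 -0.46 -1.15 -0.63 -0.85]
slide [ 0.006  0.002 -0.014] rot [-0.0199 -0.008  -0.0081]   [-0.36  0.28 -0.51 -1.21 -0.46 -0.77] 0.0 0.16
slide [ 0.006  0.002 -0.014] rot [-0.0344 -0.0115 -0.0136]   [-0.32  0.25 -0.54 -1.26 -0.33 -0.72] 0.0 0.13
slide [ 0.006  0.002 -0.014] rot [-0.0493 -0.013  -0.019 ]   [-0.24  0.24 -0.56 -1.28 -0.19 -0.72] 0.0 0.14
slide [ 0.006  0.002 -0.014] rot [-0.0644 -0.0124 -0.0239]   [-0.33  0.24 -0.58 -1.59 -0.16 -0.31] 1.45 0.41
slide [ 0.006  0.002 -0.014] rot [-0.0795 -0.0098 -0.0285]   [-0.47  0.25 -0.65 -2.07 -0.16  0.31] 1.36 0.63
slide [ 0.006  0.002 -0.014] rot [-0.0923 -0.0058 -0.0321]   [-0.54  0.25 -0.73 -2.41 -0.17  0.75] 0.0 0.43
slide [ 0.006  0.002 -0.014] rot [-0.1048 -0.0003 -0.0352]   [-0.59  0.28 -0.93 -2.96 -0.37  1.37] 0.0 0.62
slide [ 0.006  0.002 -0.014] rot [-0.115   0.0057 -0.0376]   [-0.55  0.28 -0.99 -3.16 -0.44  1.55] 0.65 0.2
[ 491.7 -111.4   77.8] [-0.41  0.31 -0.46 -1.15 -0.63 -0.85]
slide [ 0.006  0.002 -0.014] rot [-0.0199 -0.008  -0.0081]   [-0.36  0.28 -0.51 -1.21 -0.46 -0.77] 0.0 0.16
slide [ 0.006  0.002 -0.014] rot [-0.0332 -0.0169 -0.0143]   [-0.38  0.26 -0.54 -1.38 -0.38 -0.56] 0.0 0.21
slide [ 0.006  0.002 -0.014] rot [-0.0483 -0.024  -0.0207]   [-0.44  0.26 -0.58 -1.62 -0.33 -0.24] 0.0 0.32
slide [ 0.006  0.002 -0.014] rot [-0.065  -0.0289 -0.0272]   [-0.56  0.27 -0.67 -2.   -0.36  0.28] 0.0 0.51
slide [ 0.006  0.002 -0.014] rot [-0.0821 -0.026  -0.0324]   [-0.64  0.29 -0.79 -2.37 -0.41  0.76] 0.0 0.48
slide [ 0.006  0.002 -0.014] rot [-0.0968 -0.0215 -0.0365]   [-0.66  0.31 -0.91 -2.7  -0.52  1.15] 0.0 0.39
slide [ 0.006  0.002 -0.014] rot [-0.1109 -0.0152 -0.0401]   [-0.6   0.33 -1.02 -3.   -0.62  1.42] 0.0 0.3
slide [ 0.006  0.002 -0.014] rot [-0.1226 -0.0086 -0.0428]   [-0.55  0.34 -1.06 -3.16 -0.67  1.55] 0.72 0.16
```

The path that leans up to 48° stays inside the joint limits, so I'll run it up to its second-to-last row.

Emit:
servo_tool(rotation=[[-0.02,-0.008,-0.008],[-0.033,-0.017,-0.0143],[-0.0483,-0.024,-0.0207],[-0.065,-0.0289,-0.0272],[-0.0821,-0.026,-0.0324],[-0.0968,-0.0215,-0.0365],[-0.1109,-0.0152,-0.04],[-0.1109,-0.0152,-0.04]], slide=[[0,0,0],[0,0,0],[0,0,0],[0,0,0],[0,0,0],[0,0,0],[0,0,0],[0,0,0]], grip=[0.3,0.3,0.3,0.3,0.3,0.3,0.3,0.3])

```text
clock: 10.1
position: [498.1, -92.2, 80.8]
ee_rot: [0.267, 0.872, -0.009, 0.409]
contact_force: [0.4, 1.8, 0.8]
gripper_width: 55.5
grasp_force: 0.0
```

Run:
```python
from seq import *
d=np.array([np.cos(np.radians(-40.3)),np.sin(np.radians(-40.3)),0])
H=np.array([508.6,-128.3,0])
for y,k in((-34.3,-2),(-34.3,0),(-35.5,-2)):
  A=tilt(y,43,y)*E_('z',-np.radians(k));print(y,k,"y_t",A.as_matrix()[:,1].round(3))
  rows([(H-55*d+[0,0,60],A),(H-2*d+[0,0,11],A),(H+80*d+[0,0,11],A)])
```

```text
-34.3 -2 y_t [0.584 0.811 0.024]
[498.1 -92.2  80.8] [-0.61  0.31 -0.92 -2.71 -0.52  1.11]
slide [-0.157 -0.003 -0.104] rot [-0.018   0.0253 -0.0177]   [-0.55  0.31 -1.07 -3.16 -0.55  1.51] 1.08 0.45
slide [ 0.045 -0.174 -0.349] rot [-0.018   0.0253 -0.0177]   [-0.56  0.51 -1.01 -3.16 -0.7   1.52] 0.21 0.2
slide [ 0.358 -0.439 -0.349] rot [-0.018   0.0253 -0.0177]   [-0.58  0.54 -0.83 -3.16 -0.55  1.54] 0.0 0.18
-34.3 0 y_t [ 0.564  0.826 -0.   ]
[498.1 -92.2  80.8] [-0.61  0.31 -0.92 -2.71 -0.52  1.11]
slide [-0.157 -0.003 -0.104] rot [-0.0215  0.027  -0.0138]   [-0.55  0.31 -1.07 -3.16 -0.55  1.55] 1.08 0.45
slide [ 0.045 -0.174 -0.349] rot [-0.0215  0.027  -0.0138]   [-0.56  0.51 -1.01 -3.16 -0.7   1.56] 0.21 0.2
slide [ 0.358 -0.439 -0.349] rot [-0.0215  0.027  -0.0138]   [-0.58  0.54 -0.83 -3.16 -0.55  1.57] 0.0 0.18
-35.5 -2 y_t [0.601 0.799 0.024]
[498.1 -92.2  80.8] [-0.61  0.31 -0.92 -2.71 -0.52  1.11]
slide [-0.157 -0.003 -0.104] rot [-0.0177  0.0255 -0.021 ]   [-0.55  0.31 -1.07 -3.16 -0.55  1.5 ] 2.16 0.45
slide [ 0.045 -0.174 -0.349] rot [-0.0177  0.0255 -0.021 ]   [-0.57  0.51 -1.01 -3.16 -0.7   1.51] 0.88 0.2
slide [ 0.358 -0.439 -0.349] rot [-0.0177  0.0255 -0.021 ]   [-0.58  0.54 -0.83 -3.16 -0.55  1.52] 0.29 0.18
```

Run:
```python
from seq import *
d=np.array([np.cos(np.radians(-40.3)),np.sin(np.radians(-40.3)),0])
H=np.array([508.6,-128.3,0]);y=-32.8;A=tilt(y,43,y)*E_('z',np.radians(4));m=A.as_matrix()[:,1];print(m,np.degrees(np.arctan2(-m[0],m[1])))
rows([(H-45*d+[0,0,62],A),(H-20*d+[0,0,35],A),(H-2*d+[0,0,13],A),(H+80*d+[0,0,12],A)])
```

```text
[0.58327153 0.81088288 0.0475738 ] -35.727626244142066
[498.1 -92.2  80.8] [-0.61  0.31 -0.92 -2.71 -0.52  1.11]
slide [-0.119 -0.035 -0.094] rot [-0.0147  0.0234 -0.0175]   [-0.55  0.32 -1.06 -3.16 -0.56  1.5 ] 0.04 0.45
slide [-0.024 -0.116 -0.229] rot [-0.0147  0.0234 -0.0175]   [-0.56  0.43 -1.03 -3.16 -0.64  1.5 ] 0.0 0.11
slide [ 0.045 -0.174 -0.339] rot [-0.0147  0.0234 -0.0175]   [-0.57  0.5  -1.   -3.15 -0.69  1.5 ] 0.0 0.08
slide [ 0.358 -0.439 -0.344] rot [-0.0147  0.0234 -0.0175]   [-0.6   0.54 -0.81 -3.11 -0.53  1.49] 0.0 0.19
```

Emit:
servo_tool(rotation=[[-0.0074,0.0117,-0.009],[-0.0147,0.0234,-0.0175],[-0.0147,0.0234,-0.0175],[-0.0147,0.0234,-0.0175],[-0.0147,0.0234,-0.0175],[-0.0147,0.0234,-0.0175]], slide=[[-0.06,-0.02,-0.05],[-0.12,-0.035,-0.09],[-0.12,-0.035,-0.09],[-0.072,-0.075,-0.16],[-0.024,-0.116,-0.229],[-0.024,-0.116,-0.229]], grip=[0.3,0.3,0.3,0.3,0.3,0.3])

```text
clock: 10.85
position: [492.8, -116.7, 33.8]
ee_rot: [0.295, 0.883, -0.088, 0.355]
contact_force: [-0.4, -0.1, 0.2]
gripper_width: 55.6
grasp_force: 0.0
```

Run:
```python
from seq import *
w=grab("wrist");save(w,"i.png")
d=np.array([np.cos(np.radians(-40.3)),np.sin(np.radians(-40.3)),0])
H=np.array([508.6,-128.3,0]);y=-32.8;A=tilt(y,43,y)*E_('z',np.radians(4))
rows([(H-2*d+[0,0,12],A)])
```

```text
[ 492.4 -116.2   34.2] [-0.54  0.44 -1.05 -3.16 -0.66  1.49]
slide [ 0.073 -0.054 -0.111] rot [-0.0011  0.0003 -0.0001]   [-0.57  0.51 -1.   -3.15 -0.69  1.5 ] 0.0 0.07
```

View pics/i.png

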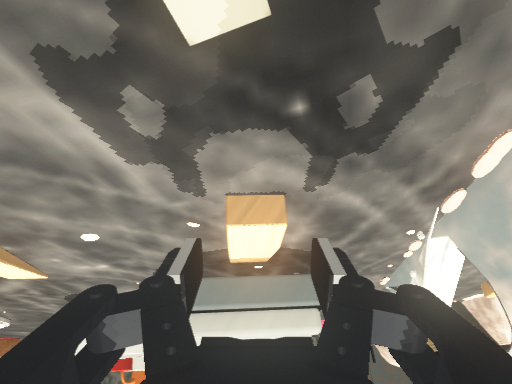

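The wrist view shows the wedge heel at (256,225) between the fingers, with the scale base beyond it at (190–325, 275–335). Moving in to grip.

Emit:
servo_tool(rotation=[[0,0,0],[0,0,0],[0,0,0],[0,0,0],[0,0,0],[0,0,0],[0,0,0],[0,0,0]], slide=[[0.037,-0.027,-0.055],[0.073,-0.054,-0.11],[0.073,-0.054,-0.11],[0.073,-0.054,-0.11],[0.073,-0.054,-0.11],[0.073,-0.054,-0.11],[0.073,-0.054,-0.11],[0.073,-0.054,-0.11]], grip=[0.3,0.3,0.3,-0.6,-0.6,-0.6,-0.6,-0.6])

```text
clock: 11.9
position: [507.0, -126.4, 13.5]
ee_rot: [0.293, 0.883, -0.088, 0.356]
contact_force: [-4.0, 0.1, 6.0]
gripper_width: 32.1
grasp_force: 59.6
```

Run:
```python
from seq import *
s=read_state();print(s["contact_force"].round(1))
yaw=np.radians(-40.3);d=np.array([np.cos(yaw),np.sin(yaw),0]);n=np.array([-d[1],d[0],0])
F=np.array([599.7,-201.6,0]);p=s["position"]-F;p[2]=0;print("out",-p@d,"lat",p@n)
y=-32.8;A=tilt(y,43,y)*E_('z',np.radians(4));wy=np.radians(-35.7)
w=np.array([np.cos(wy),np.sin(wy),0])  # wedge axis
z=s["position"][2]
# crossing of wedge with edge at middle: lateral of heel s.t. at edge (36 ahead) lateral=0
rows([(F-o*d-n*np.tan(yaw-wy)*-0-n*np.tan(wy-yaw)*min(o,60)+[0,0,z+1],A) for o in(100,80,60,48)])
```

```text
[-4.   0.1  6. ]
out 119.28203872747083 lat -2.602316584783533
[ 507.  -126.4   13.5] [-0.55  0.51 -1.02 -3.15 -0.71  1.49]
slide [ 0.066 -0.071  0.005] rot [-0.0007  0.0006 -0.0006]   [-0.58  0.5  -0.96 -3.13 -0.64  1.5 ] 0.0 0.07
slide [ 0.143 -0.136  0.005] rot [-0.0007  0.0006 -0.0006]   [-0.59  0.51 -0.91 -3.12 -0.6   1.5 ] 0.0 0.05
slide [ 0.219 -0.2    0.005] rot [-0.0007  0.0006 -0.0006]   [-0.59  0.52 -0.87 -3.11 -0.56  1.49] 0.0 0.05
slide [ 0.268 -0.235  0.005] rot [-0.0007  0.0006 -0.0006]   [-0.59  0.52 -0.84 -3.11 -0.54  1.49] 0.0 0.03
```

Emit:
servo_tool(rotation=[[0,0,0],[0,0,0],[0,0,0],[0,0,0],[0,0,0],[0,0,0],[0,0,0],[0,0,0]], slide=[[0.033,-0.035,0.004],[0.066,-0.071,0.004],[0.1,-0.103,0.004],[0.143,-0.136,0.004],[0.18,-0.168,0.004],[0.219,-0.2,0.004],[0.219,-0.2,0.004],[0.219,-0.2,0.004]], grip=[-0.6,-0.6,-0.6,-0.6,-0.6,-0.6,-0.6,-0.6])

```text
clock: 12.9
position: [549.6, -164.3, 13.5]
ee_rot: [0.291, 0.884, -0.087, 0.355]
contact_force: [-8.2, 7.8, 13.0]
gripper_width: 32.0
grasp_force: 60.9
```

```bash
cat > lev.py <<'E'
from seq import *
def level():
    for n in("top","side"):
        P=cloud(grab(n));m=(P[...,2]>80)&(P[...,2]<115)&(np.hypot(P[...,0]-642,P[...,1]+237)<(99 if n=="top" else 85));Q=P[m]
        for _ in range(3):
            X=np.c_[Q[:,:2]-[642,-237],np.ones(len(Q))];co=np.linalg.lstsq(X,Q[:,2],rcond=None)[0];Q=Q[abs(X@co-Q[:,2])<4]
        d=np.array([np.cos(np.radians(-40.3)),np.sin(np.radians(-40.3))])
        print(n,"pitch deg",np.degrees(co[:2]@d).round(2),"roll",np.degrees(co[:2]@[-d[1],d[0]]).round(2),"h",co[2].round(1),len(Q))
        if n=="top":
            m=(P[...,2]>75)&(P[...,2]<125)&(np.hypot(P[...,0]-642,P[...,1]+237)<115)
            v,u=np.indices(m.shape);m&=(abs(u-227)<50)&(abs(v-160)<50);print(" panrect",cv2.minAreaRect(P[m][:,:2].astype(np.float32))[:2])
            m=(P[...,2]>225)&(P[...,2]<300)&(u>215)&(u<300)&(v>60)&(v<145)&(P[...,0]>650)&(P[...,1]<-230);print(" disp",cv2.minAreaRect(P[m][:,:2].astype(np.float32)))
if __name__=="__main__":
    level();s=read_state();print(s["position"].round(1),s["contact_force"].round(1))
    yaw=np.radians(-40.3);d=np.array([np.cos(yaw),np.sin(yaw),0]);p=s["position"]-[599.7,-201.6,0];print("out",-p@d,"lat",p@[-d[1],d[0],0])
E
python3 lev.py
```

```text
top pitch deg 2.07 roll -0.03 h 99.0 5531
 panrect ((643.1858520507812, -239.01641845703125), (199.3253631591797, 198.28221130371094))
 disp ((735.54931640625, -317.2838134765625), (149.63565063476562, 38.524253845214844), 49.85014724731445)
side pitch deg 2.05 roll 0.01 h 100.4 5068
[ 549.7 -164.3   13.5] [-7.8  6.9 12.5]
out 62.29103189052733 lat -3.927364009945472
```

Level so far is 2.06° left to go, with no shove: the display's shift matches the scale's tilt. About 27 mm to go, so I'll do 24 now.

Emit:
servo_tool(rotation=[[0,0,0],[0,0,0],[0,0,0],[0,0,0],[0,0,0],[0,0,0],[0,0,0],[0,0,0]], slide=[[0.016,-0.013,0],[0.031,-0.025,0],[0.047,-0.038,0],[0.063,-0.05,0],[0.079,-0.062,0],[0.095,-0.074,0],[0.095,-0.074,0],[0.095,-0.074,0]], grip=[-0.6,-0.6,-0.6,-0.6,-0.6,-0.6,-0.6,-0.6])

```text
clock: 14.0
position: [568.2, -178.6, 13.5]
ee_rot: [0.291, 0.884, -0.087, 0.354]
contact_force: [-9.6, 9.2, 15.3]
gripper_width: 32.3
grasp_force: 61.4
```

```bash
python3 lev.py
```

```text
top pitch deg 0.33 roll 0.01 h 102.4 5446
 panrect ((645.8029174804688, -240.428955078125), (199.7185516357422, 197.2230987548828))
 disp ((740.9735717773438, -322.3175964355469), (148.54513549804688, 39.737159729003906), 49.796512603759766)
side pitch deg 0.33 roll 0.01 h 103.8 4936
[ 568.2 -178.6   13.5] [-10.    8.7  14.6]
out 38.85288541436239 lat -2.824094959360377
```

Emit:
servo_tool(rotation=[[0,0,0],[0,0,0],[0,0,0],[0,0,0]], slide=[[0.009,-0.0075,0],[0.0175,-0.015,0],[0.0175,-0.015,0],[0.0175,-0.015,0]], grip=[-0.6,-0.6,-0.6,-0.6])

```text
clock: 14.6
position: [571.6, -181.4, 13.5]
ee_rot: [0.291, 0.884, -0.087, 0.354]
contact_force: [-9.6, 10.1, 15.7]
gripper_width: 32.3
grasp_force: 61.5
```

```bash
python3 lev.py
```

```text
top pitch deg 0.02 roll -0.0 h 103.0 5424
 panrect ((645.6744384765625, -241.73550415039062), (197.3806915283203, 197.36285400390625))
 disp ((741.7213134765625, -322.9676513671875), (148.93389892578125, 39.820030212402344), 49.289833068847656)
side pitch deg 0.01 roll -0.01 h 104.5 4937
[ 571.6 -181.4   13.5] [-10.9   9.   15.9]
out 34.49156142776848 lat -2.7764154737474396
```

Level within 0.02°. Now I'll open the fingers gently and check again.

Emit:
servo_tool(rotation=[[0,0,0],[0,0,0],[0,0,0],[0,0,0],[0,0,0]], slide=[[0,0,0],[0,0,0],[0,0,0],[0,0,0],[0,0,0]], grip=[0,0,0.2,0.2,0.2])

```text
clock: 15.32
position: [573.6, -184.6, 13.3]
ee_rot: [0.293, 0.883, -0.088, 0.355]
contact_force: [-0.5, -0.2, 0.6]
gripper_width: 51.5
grasp_force: 0.0
```

```bash
python3 lev.py
```

```text
top pitch deg 0.01 roll -0.05 h 103.0 5421
 panrect ((645.5912475585938, -241.6175537109375), (197.1611785888672, 197.54916381835938))
 disp ((742.0496826171875, -323.39874267578125), (148.63555908203125, 39.329193115234375), 49.95379638671875)
side pitch deg 0.01 roll -0.03 h 104.4 4928
[ 573.6 -184.5   13.3] [-0.4  0.7 -1.6]
out 30.986194625994568 lat -3.891264947953374
```

The scale stays level with the wedge free. Next I'll back out along the tool axis and unwind the wrist.

Emit:
servo_tool(rotation=[[0,0,0],[0,0,0],[0,0,0],[0,0,0],[0,0,0]], slide=[[-0.06,0.04,0.06],[-0.14,0.1,0.13],[-0.26,0.21,0.2],[-0.38,0.35,0.28],[-0.38,0.38,0.31]], grip=[0.2,0.2,0.2,0.2,0.2])

```text
clock: 16.05
position: [493.2, -110.0, 75.4]
ee_rot: [0.291, 0.884, -0.084, 0.355]
contact_force: [1.0, -0.6, 0.1]
gripper_width: 51.8
grasp_force: 0.0
```

Run:
```python
from seq import *
P=(494,-108,77);y=-34.3
rows([(P,tilt(y+s,L,y)) for s,L in((8,46),(13,48),(20,48),(28,48),(36,46),(44,44),(54,42),(66,42),(75,33),(85,24),(85,14),(85,4),(85,0))])
```

```text
[ 493.2 -110.    75.4] [-0.54  0.3  -1.01 -3.16 -0.49  1.49]
slide [0.004 0.01  0.008] rot [ 0.0009 -0.0106  0.0084]   [-0.61  0.3  -0.96 -2.91 -0.5   1.33] 0.0 0.25
slide [0.004 0.01  0.008] rot [ 0.0078 -0.0199  0.0126]   [-0.65  0.31 -0.92 -2.71 -0.51  1.15] 0.0 0.2
slide [0.004 0.01  0.008] rot [ 0.0218 -0.0247  0.0182]   [-0.63  0.28 -0.79 -2.37 -0.4   0.75] 0.0 0.4
slide [0.004 0.01  0.008] rot [ 0.0384 -0.0281  0.0245]   [-0.55  0.26 -0.67 -2.   -0.35  0.26] 0.0 0.49
slide [0.004 0.01  0.008] rot [ 0.0558 -0.0237  0.0295]   [-0.42  0.25 -0.58 -1.61 -0.32 -0.26] 0.0 0.52
slide [0.004 0.01  0.008] rot [ 0.0719 -0.017   0.0335]   [-0.37  0.26 -0.54 -1.37 -0.37 -0.58] 0.0 0.32
slide [0.004 0.01  0.008] rot [ 0.0902 -0.0072  0.0377]   [-0.36  0.28 -0.5  -1.19 -0.49 -0.8 ] 0.0 0.22
slide [0.004 0.01  0.008] rot [0.1116 0.0022 0.043 ]   [-0.41  0.32 -0.44 -1.11 -0.66 -0.9 ] 0.0 0.17
slide [0.004 0.01  0.008] rot [0.1128 0.0321 0.0375]   [-0.27  0.32 -0.4  -0.81 -0.67 -1.29] 0.0 0.39
slide [0.004 0.01  0.008] rot [0.1072 0.0597 0.0301]   [-0.16  0.33 -0.38 -0.57 -0.72 -1.6 ] 0.0 0.31
slide [0.004 0.01  0.008] rot [0.0879 0.0779 0.02  ]   [-0.03  0.33 -0.43 -0.31 -0.68 -1.92] 0.0 0.31
slide [0.004 0.01  0.008] rot [0.0682 0.0956 0.0098]   [ 0.07  0.35 -0.46 -0.08 -0.71 -2.19] 0.0 0.27
slide [0.004 0.01  0.008] rot [0.0602 0.1026 0.0057]   [ 0.11  0.36 -0.47 -0.   -0.74 -2.28] 0.0 0.09
```

Emit:
servo_tool(rotation=[[0.001,-0.0106,0.0084],[0.0078,-0.02,0.0126],[0.0218,-0.0247,0.0182],[0.0384,-0.028,0.0245],[0.0558,-0.0237,0.0295],[0.0719,-0.017,0.0335],[0.09,-0.0072,0.0377],[0.1116,0.0022,0.043]], slide=[[0,0.01,0],[0,0.01,0.01],[0,0.01,0.01],[0,0.01,0.01],[0,0.01,0.01],[0,0.01,0.01],[0,0.01,0.01],[0,0.01,0.01]], grip=[0.2,0.2,0.2,0.2,0.2,0.2,0.2,0.2])

```text
clock: 17.05
position: [491.5, -97.0, 73.5]
ee_rot: [0.267, 0.884, 0.194, 0.331]
contact_force: [0.1, 1.1, -0.7]
gripper_width: 51.3
grasp_force: 0.0
```

Run:
```python
from seq import *
P=(494,-108,77);y=-34.3
rows([((494,-108,z),tilt(y+s,L,y)) for s,L,z in((66,42,80),(75,33,90),(85,24,110),(85,14,130),(85,4,150),(85,0,170))])
t=load("top");cc=(300,192);im=cv2.resize(t["image"][150:230,255:345],None,fx=5,fy=5)
# cup: foot/rim from depth
P=cloud(t);v,u=np.indices(P.shape[:2]);m=(abs(u-300)<22)&(abs(v-192)<22)&(P[...,2]>48)&(P[...,2]<75)
print(m.sum(),cv2.minEnclosingCircle(P[m][:,:2].astype(np.float32)))
s=load("side");P=cloud(s);v,u=np.indices(P.shape[:2]);m=(abs(u-240)<20)&(abs(v-167)<25)&(P[...,2]>54)&(P[...,2]<70);print(m.sum(),cv2.minEnclosingCircle(P[m][:,:2].astype(np.float32)))
```

```text
[491.5 -97.   73.5] [-0.41  0.28 -0.56 -1.45 -0.45 -0.46]
slide [ 0.012 -0.055  0.033] rot [0.0299 0.0218 0.0122]   [-0.4   0.32 -0.44 -1.1  -0.66 -0.91] 0.0 0.45
slide [ 0.012 -0.055  0.083] rot [0.0282 0.0514 0.0144]   [-0.26  0.3  -0.4  -0.79 -0.69 -1.33] 0.0 0.42
slide [ 0.012 -0.055  0.183] rot [0.0205 0.0788 0.0138]   [-0.15  0.28 -0.37 -0.53 -0.77 -1.67] 0.0 0.34
slide [ 0.012 -0.055  0.283] rot [0.0002 0.097  0.0074]   [-0.02  0.25 -0.39 -0.27 -0.8  -1.97] 0.0 0.3
slide [ 0.012 -0.055  0.383] rot [-0.0204  0.115   0.0008]   [ 0.07  0.25 -0.39 -0.07 -0.89 -2.2 ] 0.0 0.23
slide [ 0.012 -0.055  0.483] rot [-0.0286  0.1221 -0.0019]   [ 0.11  0.24 -0.37 -0.   -0.97 -2.28] 0.0 0.08
152 ((568.8682861328125, -413.4604187011719), 32.749908447265625)
200 ((569.6871337890625, -412.5218505859375), 34.00361251831055)
```

Measured: the cup is at (569,-413) and the pan centre at (645.6,-241.6). I'll finish straightening up, then go to the cup.

Emit:
servo_tool(rotation=[[0.03,0.022,0.012],[0.028,0.0514,0.0144],[0.0205,0.0788,0.0138],[0.0002,0.097,0.0074],[-0.0204,0.115,0.0008],[-0.0286,0.122,-0.0019],[-0.0286,0.122,-0.0019],[-0.0286,0.122,-0.0019]], slide=[[0.01,-0.055,0.033],[0.01,-0.055,0.083],[0.01,-0.055,0.18],[0.01,-0.055,0.28],[0.01,-0.055,0.38],[0.01,-0.055,0.48],[0.01,-0.055,0.55],[0.01,-0.055,0.55]], grip=[0.2,0.2,0.2,0.2,0.2,1,1,1])

```text
clock: 18.05
position: [495.6, -106.2, 184.1]
ee_rot: [0.293, 0.956, -0.001, 0.002]
contact_force: [-0.2, -0.6, -0.4]
gripper_width: 85.4
grasp_force: 0.0
```

Run:
```python
from seq import *
y=-34.3
rows([((494+75*f,-108-305*f,180),pose(np.radians(y+100.3*f),0)) for f in np.arange(1,11)/10]+[((569.2,-413,20),pose(np.radians(66),0)),((645.6,-241.6,180),pose(np.radians(66),0)),((645.6,-241.6,126),pose(np.radians(66),0))])
```

```text
[ 495.6 -106.2  184.1] [ 0.11  0.22 -0.35  0.   -0.99 -2.28]
slide [ 0.03  -0.161 -0.021] rot [0.0004 0.0007 0.0271]   [ 0.04  0.25 -0.32 -0.   -1.   -2.04] 0.0 0.24
slide [ 0.067 -0.314 -0.021] rot [0.0003 0.0007 0.0549]   [-0.02  0.28 -0.28 -0.   -1.01 -1.8 ] 0.0 0.24
slide [ 0.105 -0.466 -0.021] rot [0.0003 0.0008 0.0828]   [-0.08  0.31 -0.24 -0.   -1.02 -1.57] 0.0 0.23
slide [ 0.142 -0.619 -0.021] rot [0.0002 0.0008 0.1107]   [-0.13  0.34 -0.2  -0.   -1.04 -1.34] 0.0 0.23
slide [ 0.18  -0.771 -0.021] rot [1.000e-04 8.000e-04 1.385e-01]   [-0.18  0.37 -0.15 -0.   -1.05 -1.11] 0.0 0.23
slide [ 0.217 -0.924 -0.021] rot [0.     0.0008 0.1664]   [-0.23  0.4  -0.1  -0.   -1.07 -0.89] 0.0 0.22
slide [ 0.255 -1.076 -0.021] rot [-0.      0.0009  0.1943]   [-0.28  0.44 -0.04 -0.   -1.09 -0.67] 0.0 0.22
slide [ 0.292 -1.229 -0.021] rot [-1.000e-04  9.000e-04  2.221e-01]   [-0.32  0.47  0.02  0.   -1.12 -0.45] 0.0 0.22
slide [ 0.33  -1.381 -0.021] rot [-2.0e-04  9.0e-04  2.5e-01]   [-0.36  0.51  0.08  0.   -1.14 -0.23] 0.0 0.22
slide [ 0.367 -1.534 -0.021] rot [-0.0003  0.0009  0.2778]   [-0.4   0.55  0.15  0.   -1.17 -0.02] 0.0 0.21
slide [ 0.368 -1.534 -0.821] rot [-0.0003  0.0009  0.2778]   [-0.4   0.7   0.   -0.   -0.87 -0.02] 0.0 0.3
slide [ 0.75  -0.677 -0.021] rot [-0.0003  0.0009  0.2778]   [-0.12  0.53  0.11  0.   -1.15 -0.3 ] 0.0 0.28
slide [ 0.75  -0.677 -0.291] rot [-0.0003  0.0009  0.2778]   [-0.12  0.57  0.05 -0.   -1.05 -0.3 ] 0.0 0.11
```

Emit:
servo_tool(rotation=[[0,0,0.027],[0,0,0.055],[0,0,0.083],[0,0,0.11],[0,0,0.138],[0,0,0.166],[0,0,0.18],[0,0,0.18]], slide=[[0.03,-0.16,0],[0.067,-0.31,0],[0.105,-0.466,0],[0.142,-0.62,0],[0.18,-0.77,0],[0.217,-0.92,0],[0.25,-1,0],[0.25,-1,0]], grip=[1,1,1,1,1,1,1,1])

```text
clock: 19.05
position: [542.6, -309.2, 181.9]
ee_rot: [-0.262, 0.965, 0.001, 0.002]
contact_force: [0.3, 0.5, -0.2]
gripper_width: 85.7
grasp_force: 0.0
```

Run:
```python
from seq import *
to((569.2,-413,130),66,0)
```

```text
slide [ 0.133  -0.519  -0.2594] rot [-0.0006  0.0002  0.0991]
```

Emit:
servo_tool(rotation=[[0,0,0.027],[0,0,0.055],[0,0,0.08],[0,0,0.099],[0,0,0.099],[0,0,0.099]], slide=[[0.05,-0.2,0],[0.1,-0.4,0],[0.133,-0.52,-0.1],[0.133,-0.52,-0.26],[0.133,-0.52,-0.26],[0.133,-0.52,-0.26]], grip=[1,1,1,1,1,1])

```text
clock: 19.8
position: [570.3, -411.9, 132.6]
ee_rot: [-0.545, 0.838, -0.0, 0.002]
contact_force: [0.6, -0.4, 1.0]
gripper_width: 85.5
grasp_force: 0.0
```

Run:
```python
from seq import *
w=grab("wrist");save(w,"k.png")
P=cloud(w);m=(P[...,2]>52)&(P[...,2]<72)&(np.hypot(P[...,0]-569,P[...,1]+413)<45);v,u=np.nonzero(m)
print(m.sum(),cv2.minEnclosingCircle(P[m][:,:2].astype(np.float32)),u.mean(),v.mean())
to((569.2,-413,22),66,0)
```

```text
1555 ((569.3591918945312, -413.4422607421875), 33.028446197509766) 257.1170418006431 207.9273311897106
slide [-0.0075 -0.0051 -0.5563] rot [-0.0002  0.0008 -0.0004]
```

View pics/k.png

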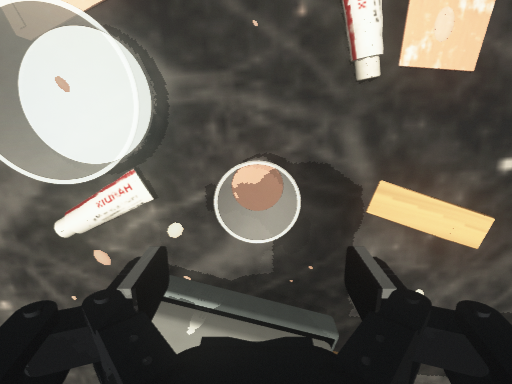

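The wrist view shows the cup rim at (257,203) centred between the fingers, and both tubes are clear. Descending to grip.

Emit:
servo_tool(rotation=[[0,0,0],[0,0,0],[0,0,0],[0,0,0],[0,0,0],[0,0,0],[0,0,0],[0,0,0]], slide=[[-0.003,-0.003,-0.2],[-0.006,-0.006,-0.4],[-0.006,-0.006,-0.5],[-0.006,-0.006,-0.575],[-0.006,-0.006,-0.575],[-0.006,-0.006,-0.575],[-0.006,-0.006,-0.575],[-0.006,-0.006,-0.575]], grip=[1,1,1,1,1,0.2,0.1,0.1])

```text
clock: 20.85
position: [570.0, -414.2, 18.6]
ee_rot: [-0.546, 0.838, -0.002, 0.002]
contact_force: [-0.8, -0.9, 5.4]
gripper_width: 62.2
grasp_force: 65.2
```

Emit:
servo_tool(rotation=[[0,0,0],[0,0,0],[0,0,0],[0,0,0]], slide=[[0,0,0],[0,0,0],[0,0,0.02],[0,0,0.05]], grip=[0.1,0.1,0.1,0.1])

```text
clock: 21.35
position: [568.2, -412.8, 26.0]
ee_rot: [-0.546, 0.838, 0.001, 0.001]
contact_force: [0.3, 0.5, -0.3]
gripper_width: 62.2
grasp_force: 65.3
```

Run:
```python
from seq import *
s=read_state();print(s["grasp_force"],s["gripper_width"])
rows([((569.2,-413,190),pose(np.radians(66),0)),((645.6,-241.6,190),pose(np.radians(66),0))])
```

```text
65.26295432966435 62.22713555771614
[ 568.2 -412.8   26. ] [-0.4   0.69 -0.   -0.   -0.87 -0.01]
slide [ 0.005 -0.001  0.82 ] rot [-0.0005  0.0001 -0.0005]   [-0.4   0.55  0.17  0.   -1.19 -0.02] 0.0 0.32
slide [0.387 0.856 0.82 ] rot [-0.0005  0.0001 -0.0005]   [-0.12  0.52  0.13 -0.   -1.17 -0.3 ] 0.0 0.27
```

Emit:
servo_tool(rotation=[[0,0,0],[0,0,0],[0,0,0],[0,0,0],[0,0,0],[0,0,0],[0,0,0],[0,0,0]], slide=[[0,0,0.15],[0,0,0.4],[0,0,0.65],[0.05,0.15,0.82],[0.15,0.35,0.82],[0.27,0.6,0.82],[0.387,0.856,0.82],[0.387,0.856,0.82]], grip=[0.1,0.1,0.1,0.1,0.1,0.1,0.1,0.1])

```text
clock: 22.35
position: [647.5, -238.1, 190.1]
ee_rot: [-0.548, 0.836, 0.001, 0.002]
contact_force: [0.8, -1.1, -0.1]
gripper_width: 62.7
grasp_force: 65.4
```

Run:
```python
from seq import *
import lev
w=grab("side");cv2.imwrite("pics/l.png",cv2.resize(w["image"][60:290,70:330],None,fx=3,fy=2.6)[...,::-1][:598,:780])
s=read_state();print(s["position"],s["gripper_width"]);to((645.6,-241.6,128),66,0)
```

```text
[ 646.62736188 -239.95882806  190.1405892 ] 62.82379988708755
slide [-0.0051 -0.0082 -0.3107] rot [-0.0004  0.0002 -0.0011]
```

View pics/l.png

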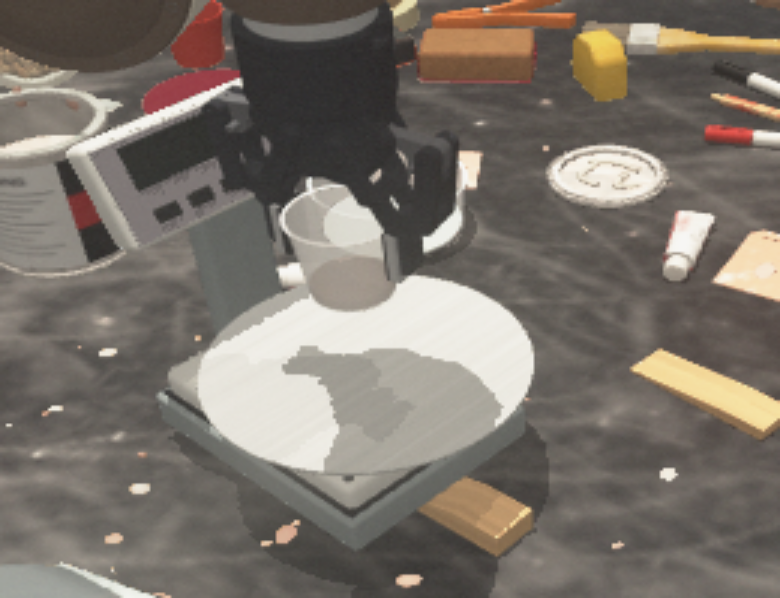

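The side view shows the cup held upright over the pan at (345,245), the scale level and the wedge under its front edge. Lowering gently.

Emit:
servo_tool(rotation=[[0,0,0],[0,0,0],[0,0,0],[0,0,0],[0,0,0],[0,0,0],[0,0,0],[0,0,0]], slide=[[-0.005,-0.008,-0.1],[-0.005,-0.008,-0.2],[-0.005,-0.008,-0.27],[-0.005,-0.008,-0.3],[-0.005,-0.008,-0.315],[-0.005,-0.008,-0.325],[-0.005,-0.008,-0.33],[-0.005,-0.008,-0.33]], grip=[0.1,0.1,0.1,0.1,0.1,0.1,0.1,0.1])

```text
clock: 23.4
position: [645.3, -243.5, 124.7]
ee_rot: [-0.546, 0.838, 0.0, 0.002]
contact_force: [-0.4, 0.4, 0.3]
gripper_width: 63.0
grasp_force: 65.4
```

Emit:
servo_tool(rotation=[[0,0,0],[0,0,0],[0,0,0],[0,0,0]], slide=[[0,0,-0.004],[0,0,-0.008],[0,0,-0.011],[0,0,-0.011]], grip=[0.1,0.1,0.1,0.1])

```text
clock: 23.9
position: [645.1, -243.6, 122.4]
ee_rot: [-0.546, 0.838, 0.0, 0.002]
contact_force: [-1.1, 0.7, 1.7]
gripper_width: 62.5
grasp_force: 65.4
```

Run:
```python
from seq import *
s=read_state();print(s["position"],s["contact_force"])
d=grab("side");P=cloud(d);m=(np.hypot(P[...,0]-645,P[...,1]+242)<45)&(P[...,2]>106)&(P[...,2]<175);print(np.percentile(P[m][:,2],[1,5,50,95,99]))
cv2.imwrite("pics/m.png",cv2.resize(d["image"][100:220,130:290],None,fx=5,fy=5)[...,::-1])
```

```text
[ 645.14168177 -243.64832587  122.36394044] [-1.13276425  0.73574288  1.71062534]
[106.2885153  111.90967401 144.41705609 166.55647861 173.76446636]
```

View pics/m.png

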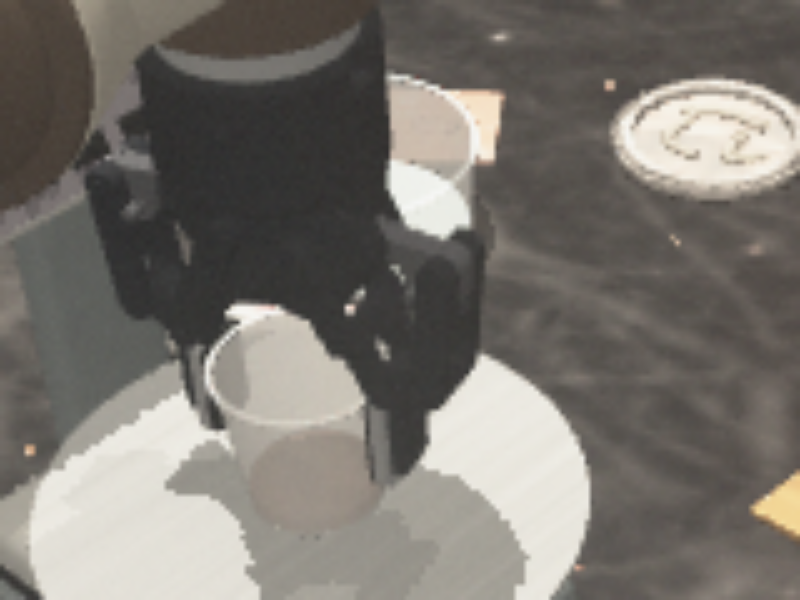

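The cup foot rests on the pan at (315,500). Contact force is 1.7 N, so I'll release and lift.

Emit:
servo_tool(rotation=[[0,0,0],[0,0,0],[0,0,0],[0,0,0],[0,0,0],[0,0,0],[0,0,0],[0,0,0]], slide=[[0,0,0],[0,0,0],[0,0,0],[0,0,0],[0,0,0.1],[0,0,0.25],[0,0,0.45],[0,0,0.7]], grip=[0.6,0.8,1,1,1,1,1,1])

```text
clock: 24.95
position: [644.5, -243.4, 262.4]
ee_rot: [-0.546, 0.838, 0.001, 0.001]
contact_force: [1.0, -0.1, -0.1]
gripper_width: 85.4
grasp_force: 0.0
```

Emit:
servo_tool(rotation=[[0,0,0],[0,0,0],[0,0,0],[0,0,0],[0,0,0],[0,0,0],[0,0,0],[0,0,0]], slide=[[-0.1,0,0.1],[-0.3,0,0.1],[-0.55,0,0.1],[-0.8,0,0.1],[-1,0,0.1],[-1,0,0.1],[-1,0,0.1],[-1,0,0.1]], grip=[1,1,1,1,1,1,1,1])

```text
clock: 25.95
position: [446.1, -243.6, 281.9]
ee_rot: [-0.546, 0.838, 0.0, 0.001]
contact_force: [0.7, 0.5, 0.8]
gripper_width: 85.4
grasp_force: 0.0
```

Run:
```python
from lev import *
level()
t=load("top");P=cloud(t);m=(P[...,2]>150)&(P[...,2]<175)&(np.hypot(P[...,0]-645,P[...,1]+242)<60);print(m.sum(),cv2.minEnclosingCircle(P[m][:,:2].astype(np.float32)))
cv2.imwrite("pics/n.png",np.hstack([cv2.resize(t["image"][100:228,170:303],(399,384)),cv2.resize(load("side")["image"][110:280,120:297],(399,384))])[...,::-1])
```

```text
top pitch deg 0.01 roll -0.05 h 103.0 4668
 panrect ((646.0560302734375, -241.90576171875), (197.86929321289062, 197.43605041503906))
 disp ((741.836181640625, -323.341796875), (148.56446838378906, 40.68312454223633), 49.15639114379883)
side pitch deg -0.04 roll 0.01 h 104.5 3920
203 ((644.4434814453125, -243.8126220703125), 32.99620819091797)
```

View pics/n.png

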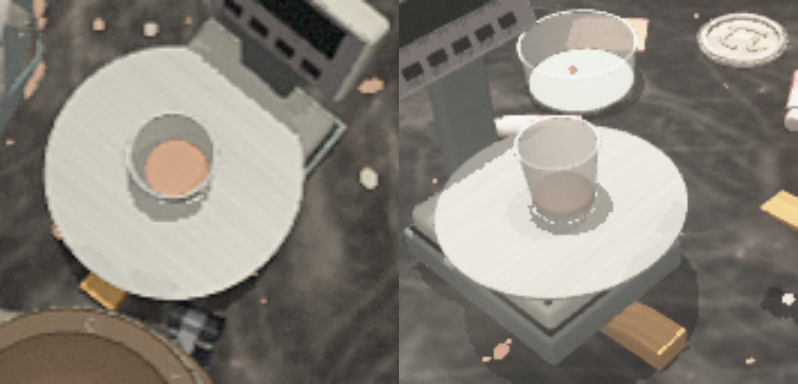

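The cup stands upright at (172,155 left; 560,170 right), 2.5 mm from the pan centre. The scale is level and the wedge sits under the front edge. Handing in.

```bash
python3 -c "from bench import job_done; print(job_done())"
```

```text
the job is handed in; nothing more can be done
None
```

I handed the job in at about 26 s: the scale reads level to within 0.05° on the thick wedge, which sits about 4.5° askew under the middle of the front edge, the scale hasn't been shoved, and the clear cup stands upright about 2.5 mm from the pan centre with the robot clear.

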